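Lock the card tray's follower behind its spring catch

ROBOT

A 6-joint arm with a two-finger parallel gripper is mounted at the origin on the work surface. World frame = base frame: x ahead of the robot, y to its left, z up, the work surface at z = 0. Lengths are in m, angles in degrees, forces in N, time in s.
With the tool pointing down it reaches from about 0.375 to 0.9 m from the base axis. Payload 3.1 kg.
Tool frame: the origin (TCP) lies at the very end of the fingers, on their centre line; the grasp point (between the pads) lies grip_point_offset behind it (grip_point_offset is the distance from the TCP to the grasp point, in m); z points along the fingers, y is the line along which they close (so a half turn about z gives the same grasp; the last joint's range is limited). The gripper opens to 87 mm and grips with 3 to 60 N. Pads are 19 mm wide; open, the fingers measure 117 mm over their backs; the gripper's body (75 mm by 190 mm) begins 51 mm behind the grasp point.
Start: joints at [-76.175, 30.224, 82.088, -0, 67.689, -10.227], TCP at [0.255, -0.571, 0.223] pointing down, gripper open.
Joint ranges: [-176.69, 176.69], [-43.24, 126.21], [12.49, 139.97], [-82, 262], [0, 151.66], [-163.58, 163.58]. Speed limits (degrees/s): [159.86, 159.86, 180, 180, 180, 180].

INTERFACE

Orientations are given as a 3x3 rotation matrix whose columns are the frame's x, y, z axes.
In Python, from rig import * gives the robot as it stands.
- The arm moves only by the tool move_arm, never from a script. Its argument "increments" is a list of rows, each a list of 3 entries, a list of its own where there are three numbers: the shift along the tool's x, y, z in units of 30 mm (1.0 is 30 mm), then the turn, a rotation vector about the tool's x, y, z in units of 120 degrees (1.0 is 120 degrees), then the closure, from 0 (fully open) to 1 (shut). A call has 1 to 20 rows; each row shifts and turns the commanded pose from where the row before left it, along the tool's axes as they then stand; what a row does not reach is not made up. A row lasts 1/12 s, in which the tool goes at most 41.7 mm and 7.16 degrees, less where a joint would pass 70% of its speed; a pose out of reach is approached as far as the arm can. A call with a number of a shift or a turn outside -1 to 1 is refused whole. A call with a gripper value outside its range is refused whole. The fingers move at their own pace and stop on an object; the grip force is fixed at half the most. Time passes only in rows, so rows that do not move let the fingers close. It gives the time, the measured TCP pose, the force, the opening and the grip force at its end, in the units of the state.
- read_state(): the state, without advancing time (a new reading comes with each control period).
- capture(name): name is "side" or "top"; returns a dict with "img" (400x640x3 uint8, red, green, blue), "mtx" (3x3 intrinsics, pixels), "eye" and "rotation" of the camera in the world. Camera axes: x right, y down, z forward; pixel columns grow to the right and rows downward; lengths in m; the calibration is good to about 2 mm. A picture is of the moment at which its call begins. There is no depth.
- hand_in(): hands the job in; it is judged then, once.
Trained networks look in a picture, given as the dict that the camera call returned (one of the last four; its "shot" number tells which), for a name from the list of things; names that differ only in an ending like _2 or _b are one class to them, and where a whole thing is asked for, a point or a joint stands for the part that bears it (a point fixed in the world has none). Each returns a list of dicts, best first, with "confidence" (0 to 1); they miss things now and then, are a little off and sometimes report something else, mostly with a low value. They report only what shows in the picture. A call takes as long as a camera call. They do not tell look-alikes from the thing itself.
- search_frame(picture, label): "extent" ([left, top, right, bottom] as shares, 0 to 1, of the picture: columns of its width, rows of its height, round what is visible of it).
- pinpoint(picture, label): "xy" ([column, row] as shares, 0 to 1, of the picture: columns of its width, rows of its height: a listed point, or the origin of a listed thing).
The state is a dict: "time_s": time; "joint_positions": joint angles; "qvel": joint speeds; "tau": joint torques, N m; "position": TCP position; "tcp_rot": TCP orientation; "force": force on the tool from outside, world axes, zero at the start; "moment": the same for the moment, N m; "opening": opening from 0.0 (shut) to 1.0 (fully open); "grasp_force": force on a finger pad.
Only numpy, scipy, OpenCV 4.12 (cv2) and the standard library are available. Lean on these libraries where they do the work, as an engineer would, in place of code of your own. Each camera call takes 0.05 s, during which the arm holds its last target. There are 200 camera calls.

TASK

Lock the card boxes into the wooden tray: press the sprung steel plate down with a fingertip and, holding it down, push the aluminium follower along the tray over the plate's two lugs towards the card boxes, then let go so that the lugs spring up fully behind the follower. The follower is only pushed, never lifted or tipped, and the other things are left where they are.

Things in the scene. Friction and masses are not known exactly. Their poses are not given: they have to be found in the camera images.
- tray: Fixed dark wooden card tray, 188 mm wide (x), 370 mm long (y = -200 to +170 mm). Origin: table level, centre line, at the near edge of the catch lugs. +y points to the end filled with card boxes: the follower must go that way. Walls 46 mm high, inner faces at x = +-84 mm; inside them ledges (|x| = 66 to 84 mm, 34 mm high) carry the follower. Rear pocket behind y = -153 mm.
- cards (a point): Middle of the near face of the two columns of small upright card boxes, fixed at the +y end of the tray: tray y = 70 mm, 34 mm above the table (box tops 58 mm). The follower's front face stops against them.
- follower: Loose aluminium block (0.55 kg) on the ledges, U-shaped from above: crossbar 164 (x) x 50 (y) x 30 mm high; low runners (14 x 14 mm) reach back to 77 mm behind its centre, 136 mm clear between them. Origin: underside centre of the crossbar; axes as the tray's. Starts 9 to 45 mm short of the lugs; home with its origin 36 to 45 mm along tray y (45: against the card boxes). Side play 2 mm: push near the middle.
- follower_back (a point): Centre of the flat upright back face of the follower's crossbar (15 mm above its underside, 25 mm behind its origin): the face to push. Home when past the lugs (tray y above 10 mm).
- plate_mid (a point): Centre of the top face of the sprung steel press plate, on the tray's centre line between the ledges: 100 mm wide, tray y = -150 to +22 mm (this point -64 mm). When up, its top is 31 mm above the table, 3 mm under the follower, which passes over it. It stays level wherever it is pressed, and a fingertip can slide along it while it is down. Moves with the plate.
- lugs (a point): Midway between the tops of the two square catch lugs that stand 12 mm up from the plate and move with it: each 12 mm wide (x) at tray x = -38 and +38 mm, tray y = 0 to 10 mm; the lane between them is 64 mm wide. Plate up: the lugs block the follower's crossbar. Plate down: they sink below it.
- plate (a joint): How far the press plate is pushed down: 0 up, 0.013 m at its stop. The follower can pass from about 0.010 m on. The spring takes about 1.4 N to start and 4.4 N at the stop, and returns the plate when let go.
- pawn: Bystander: small turned wooden pawn, 38 mm high, 20 mm foot, standing in the tray's rear pocket (floor 10 mm above the table). Origin under its foot.
- die: Bystander: white die, 18 mm cube, in the tray's rear pocket. Origin under its centre.
- remote: Bystander: black remote control, 45 x 165 x 20 mm, lying on the table beside the tray. Origin under its centre.
- mug: Bystander: white ceramic mug, 80 mm across, 85 mm high. Origin under its centre.
- coasters: Bystander: round stack of cork coasters, 96 mm across, 28 mm high. Origin under its centre.
- candle: Bystander: closed amber candle jar, 72 mm across, 75 mm high. Origin under its centre.
- case: Bystander: blue spectacle case, 62 x 150 x 38 mm. Origin under its centre.
Things that resemble listed ones, but are neither listed nor needed, are in the scene too. What is meant by the follower is not blue or red, and is the smaller of those in its own colour.

How it is judged:
By the outcome, as a careful person would: the job done as asked, in the order asked, and still so for the second after the job is handed in, with the robot touching nothing.
It also fails if it takes over 38 s, if anything falls off the work surface, if the arm or the gripper's body presses on something with over 40 N, if the wrist force passes 120 N, or if a joint passes its speed limit or range.

## Working session

There is one attempt and no reset: what is moved stays moved. The work goes in short steps, Python scripts to look and compute and a tool call to move; the robot and the scene stay as the last step left them, time stands still between calls to the robot, and variables do not carry over. Pictures are saved under pics/ and viewed, at most 10 in all, crops included, and the job is handed in when it is done.

Besides the shell and the picture viewer there is one more tool, called after ">>>" as name(argument=value, ...), one argument or row to a line, values as JSON. move_arm: Moves the arm, as the interface text tells. Its arguments: {"type":"object","properties":{"increments":{"type":"array"}},"required":["increments"]}

```bash
mkdir -p pics
cat > look.py <<'E'
from rig import *
import cv2, numpy as np, sys
s=read_state(); print(s["time_s"],s["position"],np.round(s["tcp_rot"],3).tolist(),s["opening"],s["force"])
for n in ("side","top"):
    p=capture(n); cv2.imwrite(f"pics/{n}0.png",p["img"][:,:,::-1])
    print(n,np.round(p["eye"],3).tolist(),np.round(p["rotation"],3).tolist(),p["mtx"].tolist())
    for l in ("tray","cards","follower","follower_back","plate_mid","lugs","pawn","die"):
        print(l,[(round(d["xy"][0]*640,1),round(d["xy"][1]*400,1),round(d["confidence"],2)) for d in pinpoint(p,l)[:4]])
E
python3 look.py
```

```text
0.0 [ 0.25458225 -0.57000358  0.22157744] [[0.913, 0.408, -0.001], [0.408, -0.913, 0.002], [0.0, -0.002, -1.0]] 0.9999409188957521 [ 0.35463318  0.50908358 -0.71944191]
side [0.085, 0.651, 0.637] [[-0.841, -0.322, 0.435], [-0.541, 0.515, -0.665], [-0.01, -0.795, -0.607]] [[368.7875150671986, 0.0, 312.43752307932294], [0.0, 368.7875150671986, 199.43934696669317], [0.0, 0.0, 1.0]]
tray [(296.8, 224.2, 0.86)]
cards [(286.7, 231.3, 0.62)]
follower [(305.4, 201.5, 0.88), (346.1, 388.3, 0.85), (408.7, 181.7, 0.82), (191.3, 293.2, 0.56)]
follower_back [(306.5, 191.3, 0.9), (411.3, 167.3, 0.78), (184.6, 299.1, 0.66), (327.2, 390.1, 0.64)]
plate_mid [(299.7, 204.5, 0.57)]
lugs [(296.5, 214.0, 0.67)]
pawn [(328.6, 189.8, 0.49)]
die [(299.1, 181.5, 0.52)]
top [0.362, 0.027, 1.237] [[-0.02, -0.994, 0.109], [-1.0, 0.021, 0.006], [-0.009, -0.109, -0.994]] [[488.9554156182176, 0.0, 309.13554820085056], [0.0, 488.9554156182176, 191.01718527131464], [0.0, 0.0, 1.0]]
tray [(297.3, 182.7, 0.77), (237.4, 145.7, 0.7), (354.2, 145.4, 0.44)]
cards [(269.0, 192.1, 0.69)]
follower [(443.2, 245.0, 0.93), (175.9, 308.3, 0.9), (321.1, 174.9, 0.8), (355.9, 146.3, 0.58)]
follower_back [(458.8, 245.7, 0.87), (163.2, 304.5, 0.78), (328.9, 167.7, 0.76), (166.9, 165.9, 0.74)]
plate_mid [(316.2, 175.5, 0.84)]
lugs [(296.6, 184.1, 0.56)]
pawn [(371.0, 179.8, 0.6), (330.5, 169.0, 0.37)]
die [(354.6, 147.1, 0.52), (236.5, 146.2, 0.33)]
```

View pics/side0.png

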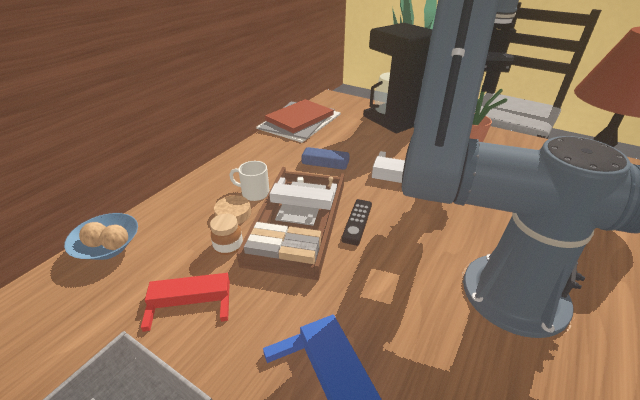

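View pics/top0.png

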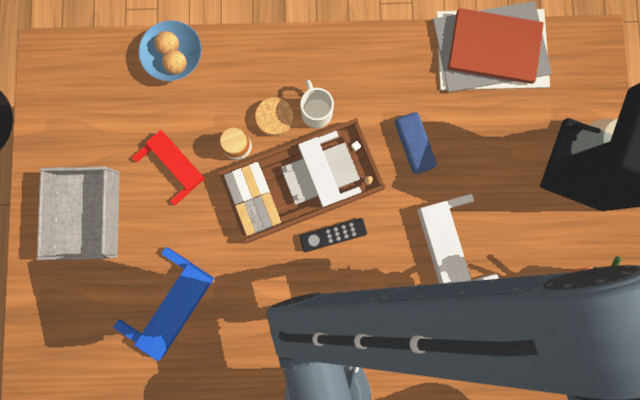

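Top view: the follower candidates are aluminium in the tray at (320,172), a larger aluminium one on the table at (447,245), red at (172,165) and blue at (172,305). The one in the tray fits, since it is neither blue nor red and is the smaller of the two aluminium ones. I'll confirm this in an enlarged crop.

Run:
```python
import cv2
t=cv2.imread("pics/top0.png")[110:255,205:405]
cv2.imwrite("pics/ct.png",cv2.resize(t,None,fx=4,fy=4,interpolation=cv2.INTER_CUBIC))
```

```text
(no output)
```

View pics/ct.png

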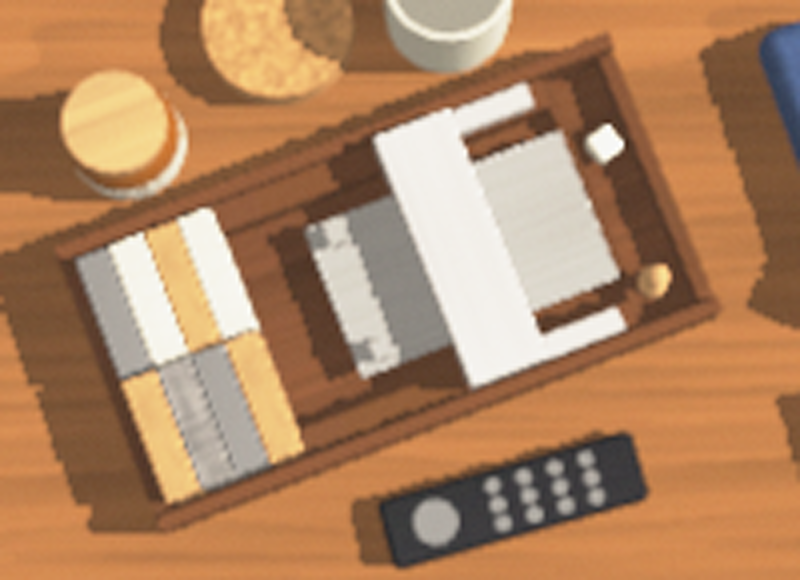

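The crop confirms it: the aluminium U in the tray, crossbar corners at crop (376,137), (450,108), (545,352), (470,387), lugs at about (335,230) and (375,352), cards on the left. The tray's outer corners are at about (608,36), (718,303), (165,528), (60,252). Next I fit the poses and check them with the side view.

```bash
cat > geo.py <<'E'
from rig import *
import numpy as np, cv2
from scipy.optimize import least_squares
def proj(p,X):
    c=(np.atleast_2d(X)-p["eye"])@p["rotation"]; u=c@np.array(p["mtx"]).T; return u[:,:2]/u[:,2:]
def W(q,P):
    P=np.atleast_2d(np.array(P,float)); c,s=np.cos(q[2]),np.sin(q[2])
    return np.c_[q[0]+c*P[:,0]-s*P[:,1],q[1]+s*P[:,0]+c*P[:,1],P[:,2]]
def tri(ps,uv):
    A=np.zeros((3,3));b=np.zeros(3)
    for p,(u,v) in zip(ps,uv):
        d=np.array(p["rotation"])@np.linalg.solve(p["mtx"],[u,v,1]);d/=np.linalg.norm(d);M=np.eye(3)-np.outer(d,d);A+=M;b+=M@p["eye"]
    return np.linalg.solve(A,b)
E
python3 - <<'E'
from geo import *
s=capture("side");t=capture("top")
cr=lambda L:np.array(L)/4+[205,110]-.375
# tray frame: corners far-right etc. image up = world +x
T=np.array([[.094,-.2,.046],[-.094,-.2,.046],[-.094,.17,.046],[.094,.17,.046]])
uv=cr([(608,36),(718,303),(165,528),(60,252)])
f=lambda q:(proj(t,W(q,T))-uv).ravel()
r=least_squares(f,[.42,.05,.4]);q=r.x;print("tray",q,np.degrees(q[2]),np.round(r.fun,1))
uf=cr([(376,137),(450,108),(545,352),(470,387)])
F=lambda y:np.array([[.082,y+.025,.064],[.082,y-.025,.064],[-.082,y-.025,.064],[-.082,y+.025,.064]])
g=lambda v:(proj(t,W(q,F(v[0])+[v[1],0,0]))-uf).ravel()
r=least_squares(g,[-.06,0]);print("follower y",r.x,np.round(r.fun,1))
y=r.x[0]
R=np.array([[np.cos(q[2]),-np.sin(q[2])],[np.sin(q[2]),np.cos(q[2])]])
for l,P in dict(tray=[0,0,0],cards=[0,.07,.034],follower=[0,y,.034],follower_back=[0,y-.025,.049],plate_mid=[0,-.064,.031],lugs=[0,.005,.043]).items():
    c=[]
    for p in(s,t):
        e=proj(p,W(q,P))[0]; ds=[np.array(d["xy"])*[640,400] for d in pinpoint(p,l)]
        b=min(ds,key=lambda d:np.linalg.norm(d-e)) if ds else e; c.append(b); print(l,np.round(e,1),np.round(b-e,1),end=' ')
    w=tri((s,t),c); print("tri tray-frame",np.round(R.T@(w[:2]-q[:2]),4),np.round(w[2],4))
print("world fb",W(q,[0,y-.025,.049]))
im=cv2.resize(s["img"][150:280,220:360,::-1],None,fx=4,fy=4,interpolation=cv2.INTER_CUBIC)
for P in [T,F(y),np.array([[.05,-.15,.031],[-.05,-.15,.031],[-.05,.022,.031],[.05,.022,.031]])]:
    cv2.polylines(im,[np.int32((proj(s,W(q,P))-[220,150])*4)],True,(0,0,255),1)
cv2.imwrite("pics/cs.png",im)
E
```

```text
tray [0.51679526 0.06582452 0.36138041] 20.70557219612698 [ 0.2 -1.8  2.   1.  -0.5  1.4 -1.7 -0.8]
follower y [-6.19665128e-02  9.91965345e-05] [-1.1 -0.  -0.6 -0.3  1.1  0.7  0.6 -0.3]
tray [296.9 224.7] [-1.  -1.5] tray [296.8 183.7] [-1.8  0.7] tri tray-frame [-0.      0.0053] 0.0096
cards [289.4 232.9] [ 1.7 -1.5] cards [270.  192.4] [-1.1 -0.3] tri tray-frame [-0.002   0.0714] 0.0408
follower [302.  200.2] [5.5 2.6] follower [319.5 172.7] [0.9 1.8] tri tray-frame [-0.0093 -0.0637] 0.0259
follower_back [304.  190.4] [ 1.4 -1.2] follower_back [329.  168.1] [2.4 1.3] tri tray-frame [-0.0043 -0.0908] 0.0509
plate_mid [302.2 200.7] [1.  0.5] plate_mid [320.2 172.6] [-2.   1.7] tri tray-frame [-0.0035 -0.0577] 0.0349
lugs [295.8 213.2] [-1.1  2.4] lugs [294.3 182.3] [1.3 0.5] tri tray-frame [0.0013 0.0027] 0.0327
world fb [[ 0.54754365 -0.0155248   0.049     ]]
```

View pics/cs.png

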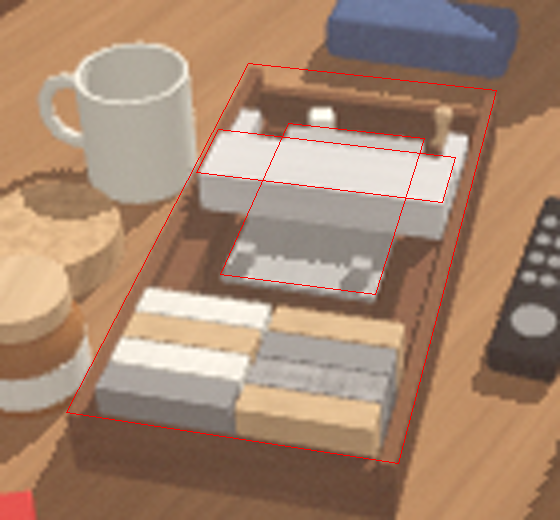

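The side overlay fits within about 2 px, so the fit holds. The tray is at (0.517, 0.066), yaw 20.7°, and the follower's origin is at tray y ≈ -62 mm (allowed -34 to -70), back face ≈ -87 mm. My plan is to use closed fingers with tool y along the tray, press at tray y = -122 mm, then slide towards the cards. Tool y = -tray y, so I turn 3.4° first.

>>> move_arm(
  increments=[
    [[0,0,0],[0,0,0.028],1],
    [[0.82,-0.667,0],[0,0,0],1],
    [[0.82,-0.667,0],[0,0,0],1],
    [[0.82,-0.667,0],[0,0,0],1],
    [[0.82,-0.667,0],[0,0,0],1],
    [[0.82,-0.667,0],[0,0,0],1],
    [[0.82,-0.667,0],[0,0,0],1],
    [[0.82,-0.667,0],[0,0,0],1],
    [[0.82,-0.667,0],[0,0,0],1],
    [[0.82,-0.667,0],[0,0,0],1],
    [[0.82,-0.667,0],[0,0,0],1],
    [[0.82,-0.667,0],[0,0,0],1],
    [[0.82,-0.667,0],[0,0,0],1],
    [[0.82,-0.667,0],[0,0,0],1],
    [[0.82,-0.667,0],[0,0,0],1],
    [[0.82,-0.667,0],[0,0,0],1],
    [[0.82,-0.667,0],[0,0,0],1],
    [[0.82,-0.667,0],[0,0,0],1],
    [[0.82,-0.667,0],[0,0,0],1],
    [[0.82,-0.667,0],[0,0,0],1],
  ],
)

```text
time_s: 3.27
position: [0.5584, -0.0483, 0.2227]
tcp_rot: [[0.935, 0.354, 0.0], [0.354, -0.935, -0.0], [0.0, 0.0, -1.0]]
force: [-0.2, 0.2, 0.4]
opening: 0.011
grasp_force: 0.0
```

>>> move_arm(
  increments=[
    [[0,0,0.9],[0,0,0],1],
    [[0,0,0.9],[0,0,0],1],
    [[0,0,0.9],[0,0,0],1],
    [[0,0,0.9],[0,0,0],1],
    [[0,0,0.9],[0,0,0],1],
    [[0,0,0.9],[0,0,0],1],
    [[0,0,0],[0,0,0],1],
    [[0,0,0],[0,0,0],1],
  ],
)

```text
time_s: 3.93
position: [0.5568, -0.0496, 0.0595]
tcp_rot: [[0.936, 0.353, -0.003], [0.353, -0.936, 0.001], [-0.003, -0.002, -1.0]]
force: [0.4, 0.4, 0.1]
opening: 0.006
grasp_force: 0.0
```

Run:
```python
from geo import *
s=capture("side");t=capture("top");st=read_state();print(st["position"],st["force"],st["opening"])
a=cv2.resize(s["img"][130:250,240:360],None,fx=3.3,fy=3.3,interpolation=cv2.INTER_CUBIC)
b=cv2.resize(t["img"][120:240,270:390],None,fx=3.3,fy=3.3,interpolation=cv2.INTER_CUBIC)
cv2.imwrite("pics/d.png",np.hstack([a,b])[:,:,::-1])
```

```text
[ 0.55885651 -0.05022284  0.06186944] [-0.19559764  0.50849915  0.58803825] 0.008118154516145188
```

View pics/d.png

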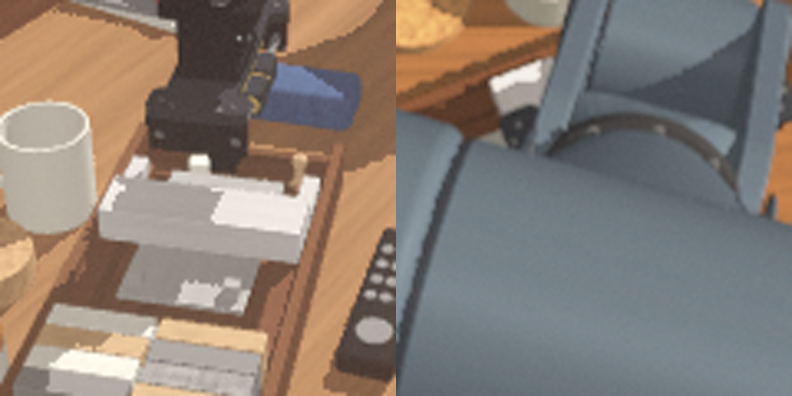

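The side view shows the fingers behind the crossbar at about the tray's centre line, clear of the runners, die and pawn. The arm hides this area in the top view. I'll press down now, watching the force.

>>> move_arm(
  increments=[
    [[0,0,0.45],[0,0,0],1],
    [[0,0,0.4],[0,0,0],1],
    [[0,0,0.1],[0,0,0],1],
    [[0,0,0.1],[0,0,0],1],
    [[0,0,0.1],[0,0,0],1],
    [[0,0,0.1],[0,0,0],1],
    [[0,0,0],[0,0,0],1],
    [[0,0,0],[0,0,0],1],
  ],
)

```text
time_s: 4.7
position: [0.5578, -0.0499, 0.0233]
tcp_rot: [[0.935, 0.353, 0.0], [0.353, -0.935, -0.0], [0.0, 0.0, -1.0]]
force: [-1.7, 0.2, 1.9]
opening: 0.007
grasp_force: 1.0
```

>>> move_arm(
  increments=[
    [[0,0,0.08],[0,0,0],1],
    [[0,0,0.07],[0,0,0],1],
    [[0,0,0],[0,0,0],1],
    [[0,0,0],[0,0,0],1],
  ],
)

```text
time_s: 5.03
position: [0.5578, -0.0499, 0.0186]
tcp_rot: [[0.935, 0.353, 0.0], [0.353, -0.935, -0.0], [0.0, 0.0, -1.0]]
force: [-1.0, -0.7, 2.3]
opening: 0.002
grasp_force: 1.5
```

>>> move_arm(
  increments=[
    [[0,0,0.05],[0,0,0],1],
    [[0,0,0],[0,0,0],1],
    [[0,0,0],[0,0,0],1],
  ],
)

```text
time_s: 5.28
position: [0.5578, -0.0499, 0.0182]
tcp_rot: [[0.935, 0.353, 0.001], [0.353, -0.935, -0.0], [0.001, 0.0, -1.0]]
force: [-1.8, 0.7, 11.5]
opening: 0.01
grasp_force: 5.2
```

Run:
```python
from geo import *
for i in range(4):
    capture("side"); s=read_state(); print(s["position"],s["force"])
```

```text
[ 0.55784801 -0.04990586  0.01818428] [-2.26252637  1.17383096 11.18230575]
[ 0.55783959 -0.0499303   0.01818979] [-2.8545601   0.73289783 10.59209917]
[ 0.55786716 -0.04993267  0.01819861] [-1.6563013  -0.35686745  9.66510438]
[ 0.55786013 -0.04994654  0.01817995] [-1.51977183  0.06063343 10.56167607]
```

>>> move_arm(
  increments=[
    [[0,0,-0.015],[0,0,0],1],
    [[0.07,-0.1,0],[0,0,0],1],
    [[0,-0.2,0],[0,0,0],1],
    [[0,-0.2,0],[0,0,0],1],
    [[0,-0.1,0],[0,0,0],1],
    [[0,-0.1,0],[0,0,0],1],
    [[0,-0.1,0],[0,0,0],1],
    [[0,-0.15,0],[0,0,0],1],
    [[0,-0.2,0],[0,0,0],1],
    [[0,-0.2,0],[0,0,0],1],
    [[0,-0.2,0],[0,0,0],1],
    [[0,0,0],[0,0,0],1],
  ],
)

```text
time_s: 6.48
position: [0.5459, -0.0062, 0.0184]
tcp_rot: [[0.935, 0.354, 0.006], [0.354, -0.935, -0.002], [0.005, 0.004, -1.0]]
force: [3.1, -1.5, 4.9]
opening: 0.006
grasp_force: 3.2
```

Run:
```python
from geo import *
p=capture("side"); s=read_state(); print(s["position"],s["force"])
cv2.imwrite("pics/e.png",cv2.resize(p["img"][130:260,220:360,::-1],None,fx=4,fy=4,interpolation=cv2.INTER_CUBIC))
```

```text
[ 0.54587275 -0.00619899  0.01836961] [ 2.19237128 -1.58510855  5.68899582]
```

View pics/e.png

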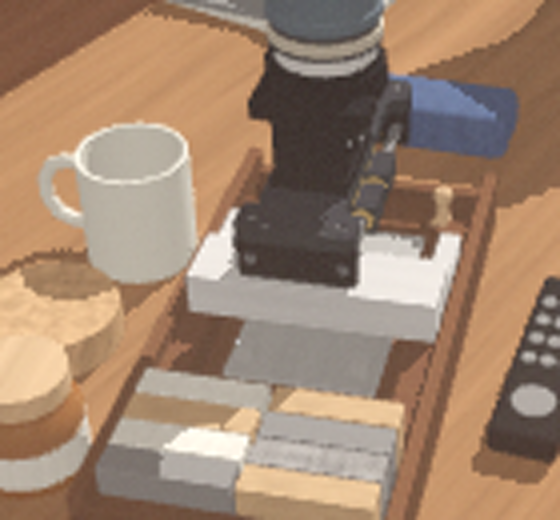

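The follower is sliding squarely, with the plate held down at 5 N and fingertip z at 18.4 mm. I'll continue.

>>> move_arm(
  increments=[
    [[0,-0.1,0],[0,0,0],1],
    [[0,-0.2,0],[0,0,0],1],
    [[0,-0.2,0],[0,0,0],1],
    [[0,-0.2,0],[0,0,0],1],
    [[0,-0.2,0],[0,0,0],1],
    [[0,-0.2,0],[0,0,0],1],
    [[0,-0.2,0],[0,0,0],1],
    [[0,-0.2,0],[0,0,0],1],
    [[0,-0.2,0],[0,0,0],1],
    [[0,-0.2,0],[0,0,0],1],
    [[0,-0.1,0],[0,0,0],1],
    [[0,-0.1,0],[0,0,0],1],
    [[0,0,0],[0,0,0],1],
  ],
)

```text
time_s: 7.62
position: [0.5239, 0.0525, 0.0184]
tcp_rot: [[0.935, 0.354, 0.006], [0.354, -0.935, -0.002], [0.005, 0.004, -1.0]]
force: [3.0, -4.0, 5.8]
opening: 0.009
grasp_force: 3.9
```

>>> move_arm(
  increments=[
    [[0,-0.1,0],[0,0,0],1],
    [[0,-0.1,0],[0,0,0],1],
    [[0,-0.1,0],[0,0,0],1],
    [[0,-0.1,0],[0,0,0],1],
    [[0,-0.1,0],[0,0,0],1],
    [[0,0,0],[0,0,0],1],
  ],
)

```text
time_s: 8.12
position: [0.5186, 0.0664, 0.0184]
tcp_rot: [[0.935, 0.354, 0.006], [0.354, -0.935, -0.002], [0.005, 0.004, -1.0]]
force: [2.8, -5.2, 6.0]
opening: 0.002
grasp_force: 4.2
```

Run:
```python
from geo import *
p=capture("side"); s=read_state(); print(s["position"],s["force"])
q=[.5168,.0658,.3614]
for l,P in dict(follower=[0,.04,.034],follower_back=[0,.015,.049]).items():
    print(l,proj(p,W(q,P)),[np.round(np.array(d["xy"])*[640,400],1).tolist() for d in pinpoint(p,l)])
cv2.imwrite("pics/f.png",cv2.resize(p["img"][150:280,220:360,::-1],None,fx=4,fy=4,interpolation=cv2.INTER_CUBIC))
```

```text
[0.51865581 0.06639653 0.01836957] [ 2.432231   -4.59556492  6.58832549]
follower [[292.48153463 224.85289139]] [[188.5, 294.7], [296.2, 226.6], [343.8, 387.0], [408.7, 179.6]]
follower_back [[294.72957349 213.84799022]] [[326.5, 391.5], [295.0, 213.9], [187.5, 298.8], [412.3, 167.4]]
```

View pics/f.png

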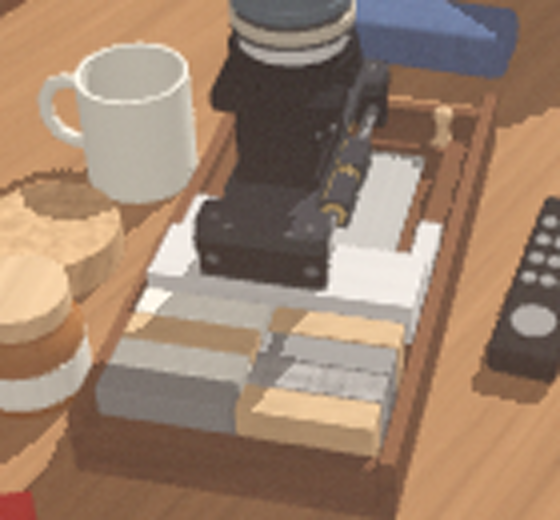

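The crossbar is almost against the card boxes, with its top front edge at about (265,305) in the crop. I'll nudge it until it touches.

>>> move_arm(
  increments=[
    [[0,-0.07,0],[0,0,0],1],
    [[0,-0.06,0],[0,0,0],1],
    [[0,0,0],[0,0,0],1],
  ],
)

```text
time_s: 8.52
position: [0.5174, 0.0698, 0.0184]
tcp_rot: [[0.935, 0.354, 0.007], [0.354, -0.935, -0.002], [0.005, 0.004, -1.0]]
force: [2.7, -4.8, 6.5]
opening: 0.008
grasp_force: 4.4
```

>>> move_arm(
  increments=[
    [[0,-0.04,0],[0,0,0],1],
    [[0,0,0],[0,0,0],1],
  ],
)

```text
time_s: 8.68
position: [0.517, 0.0708, 0.0184]
tcp_rot: [[0.935, 0.354, 0.007], [0.354, -0.935, -0.002], [0.005, 0.004, -1.0]]
force: [2.1, -6.4, 5.3]
opening: 0.004
grasp_force: 4.6
```

>>> move_arm(
  increments=[
    [[0,-0.04,0],[0,0,0],1],
    [[0,0,0],[0,0,0],1],
  ],
)

```text
time_s: 8.85
position: [0.5166, 0.0718, 0.0184]
tcp_rot: [[0.935, 0.354, 0.007], [0.354, -0.935, -0.002], [0.005, 0.004, -1.0]]
force: [2.3, -7.6, 5.4]
opening: 0.006
grasp_force: 5.4
```

>>> move_arm(
  increments=[
    [[0,-0.04,0],[0,0,0],1],
    [[0,0,0],[0,0,0],1],
  ],
)

```text
time_s: 9.02
position: [0.5163, 0.0722, 0.0184]
tcp_rot: [[0.935, 0.355, 0.007], [0.355, -0.935, -0.003], [0.005, 0.005, -1.0]]
force: [3.0, -9.8, 6.0]
opening: 0.007
grasp_force: 7.8
```

>>> move_arm(
  increments=[
    [[0,-0.04,0],[0,0,0],1],
    [[0,0,0],[0,0,0],1],
  ],
)

```text
time_s: 9.18
position: [0.5163, 0.0723, 0.0184]
tcp_rot: [[0.935, 0.356, 0.007], [0.356, -0.935, -0.004], [0.005, 0.007, -1.0]]
force: [1.3, -15.2, 6.3]
opening: 0.003
grasp_force: 9.7
```

It is stopped against the boxes. I'll back off slightly while still holding the plate down, then lift.

>>> move_arm(
  increments=[
    [[0,0.1,0],[0,0,0],1],
    [[0,0.1,0],[0,0,0],1],
    [[0,0.1,0],[0,0,0],1],
    [[0,0,0],[0,0,0],1],
    [[0,0,-0.1],[0,0,0],1],
    [[0,0,-0.15],[0,0,0],1],
    [[0,0,-0.2],[0,0,0],1],
    [[0,0,-0.3],[0,0,0],1],
    [[0,0,-0.6],[0,0,0],1],
    [[0,0,-0.9],[0,0,0],1],
    [[0,0,-0.9],[0,0,0],1],
    [[0,0,-0.9],[0,0,0],1],
    [[0,0,-0.9],[0,0,0],1],
    [[0,0,-0.9],[0,0,0],1],
    [[0,0,-0.9],[0,0,0],1],
    [[0,0,0],[0,0,0],1],
  ],
)

```text
time_s: 10.52
position: [0.5185, 0.0668, 0.2255]
tcp_rot: [[0.935, 0.353, 0.01], [0.353, -0.935, -0.001], [0.009, 0.005, -1.0]]
force: [0.6, -0.0, 0.6]
opening: 0.006
grasp_force: 0.0
```

>>> move_arm(
  increments=[
    [[-0.8,0.6,0],[0,0,0],1],
    [[-0.8,0.6,0],[0,0,0],1],
    [[-0.8,0.6,0],[0,0,0],1],
    [[-0.8,0.6,0],[0,0,0],1],
    [[-0.8,0.6,0],[0,0,0],1],
    [[-0.8,0.6,0],[0,0,0],1],
    [[-0.8,0.6,0],[0,0,0],1],
    [[-0.8,0.6,0],[0,0,0],1],
    [[-0.8,0.6,0],[0,0,0],1],
    [[-0.8,0.6,0],[0,0,0],1],
    [[-0.8,0.6,0],[0,0,0],1],
    [[-0.8,0.6,0],[0,0,0],1],
    [[-0.8,0.6,0],[0,0,0],1],
    [[0,0,0],[0,0,0],1],
  ],
)

```text
time_s: 11.68
position: [0.3046, -0.2661, 0.2199]
tcp_rot: [[0.937, 0.349, -0.001], [0.349, -0.937, -0.002], [-0.001, 0.002, -1.0]]
force: [0.4, -0.9, 0.8]
opening: 0.007
grasp_force: 0.0
```

Run:
```python
from geo import *
s=capture("side");t=capture("top");st=read_state();print(st["time_s"],st["position"],st["force"])
a=cv2.resize(s["img"][150:280,225:355],None,fx=3,fy=3,interpolation=cv2.INTER_CUBIC)
b=cv2.resize(t["img"][115:245,210:340],None,fx=3,fy=3,interpolation=cv2.INTER_CUBIC)
cv2.imwrite("pics/g.png",np.hstack([a,b])[:,:,::-1])
q=[.5168,.0658,.3614]
for l,P in dict(follower_back=[0,.02,.049],lugs=[0,.005,.043]).items():
  for p in (s,t):
    print(l,proj(p,W(q,P)),[np.round(np.array(d["xy"])*[640,400],1).tolist() for d in pinpoint(p,l)])
```

```text
11.7833 [ 0.30555675 -0.26209073  0.21960873] [ 0.23504227  0.64786647 -0.09532858]
follower_back [[294.23576259 215.10453059]] [[324.9, 389.8], [292.5, 214.0], [187.7, 296.7], [413.3, 166.7]]
follower_back [[288.50519527 184.22068412]] [[165.7, 167.0], [163.5, 302.3], [287.1, 184.5], [461.2, 245.8]]
lugs [[295.79416496 213.20375589]] [[294.4, 214.6]]
lugs [[294.29055854 182.26100119]] [[297.6, 184.2]]
```

View pics/g.png

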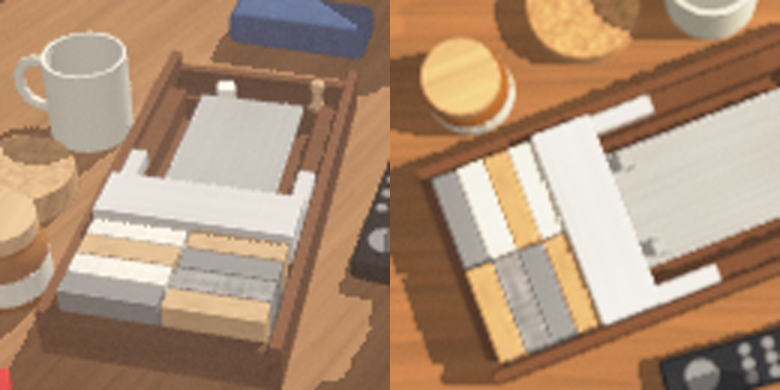

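The follower is home against the boxes. Both lugs stand up behind its back face, at (618,160) and (652,245) in the picture, with shadows, and the bystanders are where they were.

```bash
python3 -c "
from rig import *
print(hand_in())"
```

```text
the job is handed in; nothing more can be done
None
```

The follower is locked against the card boxes: both lugs have sprung up behind it, the other things in and around the tray look unmoved, and I handed the job in at about 12 s with the arm clear.

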